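Draw a long wooden spoon out of a hooded utensil box

ROBOT

A 6-joint arm with a two-finger parallel gripper is mounted at the origin on a cart in front of the work surface, level with it; the furniture and walls round the work are solid. World frame = base frame: x ahead of the robot, y to its left, z up, the work surface at z = 0. Lengths are in m, angles in degrees, forces in N, time in s.
With the tool pointing down it reaches from about 0.3 to 0.75 m from the base axis. Payload 8.5 kg.
Tool frame: the origin (TCP) lies between the finger pads; the fingertips stand 17 mm ahead of it and the grasp point (between the pads) lies 2 mm behind it (ctrl.tip_reach is the distance from the TCP to the fingertips, in m); z points along the fingers, y is the line along which they close (so a half turn about z gives the same grasp; the last joint's range is limited). The gripper opens to 88 mm and grips with 3 to 60 N. Pads are 18 mm wide; open, the fingers measure 123 mm over their backs; the gripper's body (75 mm by 187 mm) begins 45 mm behind the grasp point.
Start: joints at [-83.039, 21.807, 74.336, -0, 83.858, -12.336], TCP at [0.182, -0.519, 0.256] pointing down, gripper open.
Joint ranges: [-178.18, 178.18], [-50.72, 133.34], [12.68, 142.11], [-81.47, 261.47], [9.98, 163.14], [-165.26, 165.26]. Speed limits (degrees/s): [136.94, 136.94, 180, 180, 180, 180].

INTERFACE

Orientations are given as a 3x3 rotation matrix whose columns are the frame's x, y, z axes.
In Python, from plant import observe, viewer, ctrl, models gives the robot as it stands.
- The arm moves only by the tool apply_moves, never from a script. Its argument "deltas" is one flat list of numbers, 5 for each row, row after row: the opening in per cent of the stroke, from 0 (shut) to 100 (fully open), then the shift along the tool's x, y, z in cm, then the turn about the tool's z in rad. A call has 1 to 5 rows; each row is the pose to reach, as a shift and turn from the pose commanded when the call began, along the tool's axes at that moment; what a row does not reach only later rows make up. A row lasts 1/12 s, in which the tool goes at most 41.7 mm and 7.16 degrees, less where a joint would pass 70% of its speed; a pose out of reach is approached as far as the arm can. A call with a gripper value outside its range is refused whole. The fingers move at their own pace and stop on an object; "grip_force" is the grip in N (left out, the last holds). Time passes only in rows, so rows that repeat a pose let the fingers close. It gives the time, the measured TCP pose, the force, the opening and the grip force at its end, in the units of the state.
- observe(): the state, without advancing time (a new reading comes with each control period).
- viewer.camera(name): name is "scene" or "top" or "wrist"; returns the picture (480x640x3 uint8, red, green, blue); there is no depth.
- viewer.camera_model(name): a dict with "fx", "fy", "cx", "cy" (pixels), "cam_to_world" (4x4, takes a point from camera to world coordinates). Camera axes: x right, y down, z forward; pixel columns grow to the right and rows downward; lengths in m; the calibration is good to about 2 mm. A picture is of the moment at which its call begins: read the wrist's pose just before it. camera_model takes no time and is no camera call; for the wrist camera it gives the pose at the moment of the call.
- ctrl.job_done(): hands the job in; it is judged then, once.
Trained networks look in the newest picture that a camera, given by its name, has taken for a name from the list of things; names that differ only in an ending like _2 or _b are one class to them, and where a whole thing is asked for, a point or a joint stands for the part that bears it (a point fixed in the world has none). Each returns a list of dicts, best first, with "score" (0 to 1); they miss things now and then, are a little off and sometimes report something else, mostly with a low value. They report only what shows in the picture. A call takes as long as a camera call.
- models.spot_in(camera, query): "location" ([x, y, z] in m, in world coordinates, good to about 4 mm: the middle of the surface that is visible of it).
- models.outline_of(camera, query): "pixels" (480x640 bool, what is visible of it).
The state is a dict: "time": time; "qpos": joint angles; "dq": joint speeds; "joint_torque": joint torques, N m; "position": TCP position; "tcp_rot": TCP orientation; "contact_force": force on the tool from outside, world axes, zero at the start; "torque": the same for the moment, N m; "gripper_width": finger opening in m; "gripper_force": force on a finger pad.
Only numpy, scipy, OpenCV 4.12 (cv2) and the standard library are available. Lean on these libraries where they do the work, as an engineer would, in place of code of your own. Each camera call takes 0.05 s, during which the arm holds its last target. There are 200 camera calls.

TASK

The long wooden spoon lies in the white utensil box, and it is longer than the opening in the box's top: its bowl is under the wide dark hood and the end of its handle is caught under the narrow dark lip. Tilt the spoon and work it out through the opening handle first, then lift it clear and finish still holding it in the gripper, still and roughly level, at least 15 cm above the worktop over its whole length and clear of the box and everything else. Do not knock the other things on the worktop about.

Things in the scene. Friction and masses are not known exactly. Their poses are not given: they have to be found in the camera images.
- utensil_box: White box with dark wooden top boards, fixed to the worktop, 186 (x) x 396 (y) x 69 mm (z, up). Origin: centre of its underside; +y runs along it from the lip end to the hood end. Inside 170 x 380 mm (y -190..190), floor face at z = 6 mm. Between hood and lip the top is open over the full width and 215 mm of length (y -155..60).
- hood_edge (a point): Lower edge of the hood, mid width (box y = 60, z = 61 mm). The hood is a fixed board 8 mm thick that covers the box from here to the end at y = 198, its top at z = 69 mm.
- lip_edge (a point): Lower edge of the lip, mid width (box y = -155, z = 61 mm). The lip is a fixed board 8 mm thick that covers the box from here to the end at y = -198, its top at z = 69 mm.
- spoon: Brown wooden spoon, 310 x 47 x 14 mm, loose, 30 to 65 g, on the box's floor, within 0.1 rad of the box's y axis. Origin: centre of its underside; +x runs along it to the bowl, z up. Grips as a solid wedge: 10 mm wide at x = -137, 18 mm at x = -80, 47 mm at the bowl (x = 120); centre of mass at x = 30 mm.
- spoon_bowl_end (a point): Point in the spoon 7 mm inside its bowl end (spoon x = 148, z = 7 mm). At the start 45 to 60 mm are free between the bowl end and the box's end wall.
- spoon_handle_end (a point): Point in the spoon 7 mm inside its handle end (spoon x = -148, z = 7 mm). At the start 10 to 25 mm of the handle are under the lip.
- tomato: Bystander, loose: red tomato, 74 mm across, 69 mm high. Origin: centre of its underside.
- onion: Bystander, loose: red onion, 78 mm across, 84 mm high. Origin: centre of its underside.
- garlic: Bystander, loose: whitish garlic bulb, 50 mm across. Origin: centre of its underside.
- mug: Bystander, loose: white patterned mug, 87 mm across without its handle, 96 mm high. Origin: centre of its underside.
- timer: Bystander, loose: red kitchen timer, 67 mm across, 59 mm high. Origin: centre of its underside.
- mill: Bystander, loose: dark brown wooden pepper mill, 58 mm across, 170 mm high. Origin: centre of its underside.
- coffee_maker: Black coffee maker, 217 x 161 x 343 mm high, fixed, at the back of the worktop. Origin: centre of its underside.

How it is judged:
By the outcome, as a careful person would: the job done as asked, in the order asked, and still so for the second after the job is handed in, while the arm keeps its last pose, push and grip.
It also fails if it takes over 35 s, if anything falls off the work surface, if the arm or the gripper's body presses on something with over 40 N, if the wrist force passes 120 N, or if a joint passes its speed limit or range.

## Working session

There is one attempt and no reset: what is moved stays moved. The work goes in short steps, Python scripts to look and compute and a tool call to move; the robot and the scene stay as the last step left them, time stands still between calls to the robot, and variables do not carry over. Pictures are saved under pics/ and viewed, at most 10 in all, crops included, and the job is handed in when it is done.

Besides the shell and the picture viewer there is one more tool, called after "Emit:" by a JSON object that holds its "api" and its "payload", one argument or row to a line. apply_moves: Moves the arm, as the interface text tells. Its arguments: {"type":"object","properties":{"deltas":{"type":"array"},"grip_force":{"type":"number"}},"required":["deltas"]}

```bash
mkdir -p pics; ls
cat > h.py <<'E'
import numpy as np, cv2
from plant import observe, viewer, ctrl, models
E
python3 - <<'E'
from h import *
s=observe();print(s['time'],s['position'],np.round(s['tcp_rot'],3).tolist(),s['gripper_width'],ctrl.tip_reach)
a=viewer.camera('scene');b=viewer.camera('top')
cv2.imwrite('pics/a.png',a[...,::-1]);cv2.imwrite('pics/b.png',b[...,::-1])
for c in ('top','scene'):
  for q in ['utensil_box','hood_edge','lip_edge','spoon','spoon_bowl_end','spoon_handle_end','tomato','onion','garlic','mug','timer','mill','coffee_maker']:
    r=models.spot_in(c,q); print(c,q,[(np.round(x['location'],3).tolist(),round(x['score'],2)) for x in r[:2]])
m=viewer.camera_model('top');print(m)
E
```

```text
pics
0.0 [ 0.18172021 -0.51882805  0.25513817] [[0.944, 0.33, -0.0], [0.33, -0.944, 0.001], [0.0, -0.001, -1.0]] 0.08794745083522708 0.017
top utensil_box [([0.525, 0.109, 0.049], 0.77)]
top hood_edge [([0.523, 0.113, 0.046], 0.59)]
top lip_edge [([0.523, 0.112, 0.049], 0.83)]
top spoon [([0.506, 0.059, 0.018], 0.76), ([0.524, 0.115, 0.046], 0.65)]
top spoon_bowl_end [([0.505, 0.057, 0.016], 0.76), ([0.571, 0.481, 0.052], 0.3)]
top spoon_handle_end [([0.503, 0.057, 0.018], 0.74), ([0.468, 0.499, 0.052], 0.74)]
top tomato [([0.467, 0.495, 0.054], 0.96)]
top onion [([0.571, 0.482, 0.053], 0.64)]
top garlic []
top mug [([0.29, 0.412, 0.058], 0.8)]
top timer [([0.697, 0.348, 0.037], 0.84)]
top mill [([0.651, 0.404, 0.085], 0.6)]
top coffee_maker [([0.715, -0.194, 0.312], 0.71)]
scene utensil_box [([0.525, 0.092, 0.043], 0.6), ([0.516, 0.14, 0.016], 0.59)]
scene hood_edge [([0.525, 0.095, 0.044], 0.78)]
scene lip_edge [([0.522, 0.094, 0.045], 0.68)]
scene spoon [([0.519, 0.144, 0.015], 0.63)]
scene spoon_bowl_end [([0.516, 0.144, 0.016], 0.86)]
scene spoon_handle_end [([0.514, 0.138, 0.019], 0.6), ([0.522, 0.095, 0.045], 0.16)]
scene tomato [([0.512, 0.14, 0.017], 0.66)]
scene onion [([0.582, 0.464, 0.054], 0.63)]
scene garlic [([0.529, -0.381, 0.034], 0.63)]
scene mug []
scene timer [([0.523, 0.091, 0.042], 0.67), ([0.529, -0.38, 0.034], 0.61)]
scene mill [([0.659, 0.384, 0.083], 0.76)]
scene coffee_maker [([0.696, -0.235, 0.11], 0.97)]
{'fx': 573.7495421881073, 'fy': 573.7495421881073, 'cx': 316.5859483018335, 'cy': 237.969002573711, 'cam_to_world': array([[-0.32337076, -0.79627289,  0.51125417, -0.40696818],
       [-0.94625326,  0.27553678, -0.16936424,  0.35008201],
       [-0.00600917, -0.53854337, -0.84257636,  1.600328  ],
       [ 0.        ,  0.        ,  0.        ,  1.        ]])}
```

View pics/b.png

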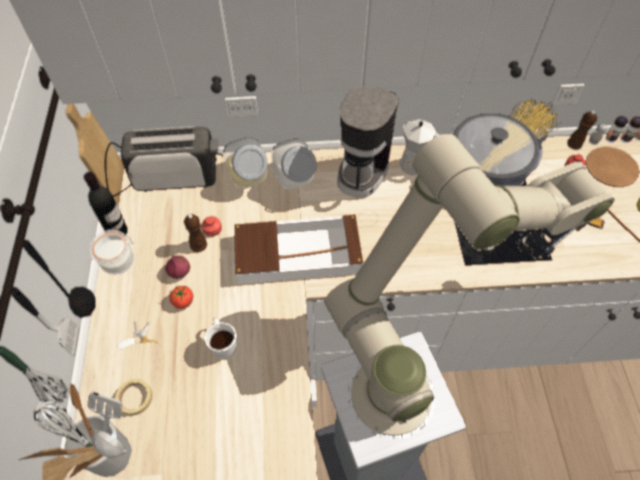

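View pics/a.png

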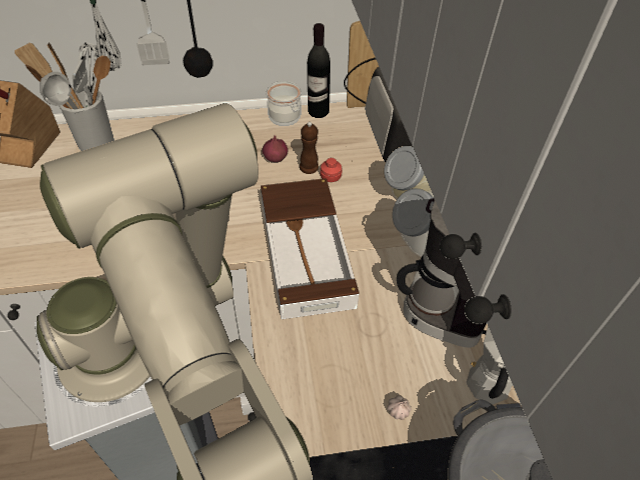

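The top view has the box at about (235–360, 215–280) px. The hood is on the left (+y), the lip is at about (352, 240), and the spoon handle runs between them. The scene view confirms this, with garlic and the coffee maker near (398, 405) and (435, 290). I'll bring the wrist camera over the box next.

Emit:
{"api": "apply_moves", "payload": {
  "deltas": [60,3,-2.6,0,-0.09,60,6,-5.2,0,-0.18,60,9,-7.8,0,-0.27,60,12,-10.4,0,-0.36,60,15,-13,0,-0.45]
}}

```text
time: 1.82
position: [0.2808, -0.3451, 0.2558]
tcp_rot: [[0.703, 0.711, 0.0], [0.711, -0.703, -0.0], [-0.0, 0.0, -1.0]]
contact_force: [0.5, 0.3, -0.5]
gripper_width: 0.0571
gripper_force: 0.0
```

```bash
cat >> h.py <<'E'
def to(target, ydir=(1,0,0)):
    "shift (cm) and turn (rad) from the measured pose to a TCP target with tool y along ydir"
    s=observe(); R=s['tcp_rot']; d=R.T@(np.array(target)-s['position'])*100
    v=R.T@np.array(ydir,float); t=np.arctan2(-v[0],v[1])
    t=(t+np.pi/2)%np.pi-np.pi/2
    print('t %.2f'%s['time'],'pos',np.round(s['position'],4),'shift',np.round(d,2),'turn %.3f'%t,'w %.4f'%s['gripper_width'],'F',np.round(s['contact_force'],1),'yaw y',np.round(R[:,1],3),'j',np.round(s['qpos'],0))
E
python3 -c "
from h import *
to([.50,.04,.255])"
```

```text
t 1.82 pos [ 0.2808 -0.3451  0.2558] shift [ 42.79 -11.51   0.08] turn -0.780 w 0.0571 F [ 0.5  0.3 -0.5] yaw y [ 0.711 -0.703  0.   ] j [-66.  11.  90.   0.  79. -21.]
```

Emit:
{"api": "apply_moves", "payload": {
  "deltas": [60,3.9,-1.05,0,-0.07,60,7.8,-2.1,0,-0.14,60,11.7,-3.15,0,-0.21,60,15.6,-4.2,0,-0.28,60,19.5,-5.2,0,-0.35]
}}

```text
time: 2.23
position: [0.3817, -0.1701, 0.256]
tcp_rot: [[0.418, 0.909, 0.001], [0.909, -0.418, -0.0], [-0.0, 0.001, -1.0]]
contact_force: [0.9, -0.3, 0.1]
gripper_width: 0.0529
gripper_force: 0.0
```

```bash
python3 -c "
from h import *
to([.50,.04,.255])"
```

```text
t 2.23 pos [ 0.3817 -0.1701  0.256 ] shift [24.03  1.97  0.1 ] turn -0.431 w 0.0529 F [ 0.9 -0.3  0.1] yaw y [ 0.909 -0.418  0.001] j [-40.   8.  93.   0.  78. -16.]
```

Emit:
{"api": "apply_moves", "payload": {
  "deltas": [60,4,0.33,0,-0.075,60,8,0.66,0,-0.15,60,12,1,0,-0.22,60,16,1.3,0,-0.3,60,20,1.6,0,-0.375]
}}

```text
time: 2.65
position: [0.4805, 0.0048, 0.2559]
tcp_rot: [[0.055, 0.998, 0.0], [0.998, -0.055, -0.0], [-0.0, 0.001, -1.0]]
contact_force: [0.2, -2.0, 0.5]
gripper_width: 0.0527
gripper_force: 0.0
```

Emit:
{"api": "apply_moves", "payload": {
  "deltas": [60,4,0,0,-0.055,60,4,0,0,-0.055,60,4,0,0,-0.055]
}}

```text
time: 2.9
position: [0.4821, 0.0444, 0.2556]
tcp_rot: [[0.0, 1.0, -0.0], [1.0, -0.0, -0.0], [-0.0, -0.0, -1.0]]
contact_force: [-0.1, 0.1, 0.9]
gripper_width: 0.053
gripper_force: 0.0
```

Run:
```python
from h import *
to([.50,.04,.255])
M=viewer.camera_model('wrist');a=viewer.camera('wrist');cv2.imwrite('pics/c.png',a[...,::-1])
np.savez('c.npz',a=a,T=M['cam_to_world'],k=[M['fx'],M['fy'],M['cx'],M['cy']])
print(M)
for q in ['spoon','utensil_box','hood_edge']:
    for r in models.outline_of('wrist',q)[:1]:
        p=r['pixels'];ys,xs=np.where(p);print(q,r['score'],p.sum(),xs.min(),xs.max(),ys.min(),ys.max());np.save(q+'.npy',p)
```

```text
t 2.90 pos [0.4821 0.0444 0.2556] shift [-0.44  1.79  0.06] turn -0.000 w 0.0530 F [-0.1  0.1  0.9] yaw y [ 1. -0. -0.] j [-9. 15. 84. -0. 80. -9.]
{'fx': 351.103502892133, 'fy': 351.103502892133, 'cx': 321.30199516609014, 'cy': 241.26938051337282, 'cam_to_world': array([[ 9.99998747e-01, -1.42206878e-03,  6.95929248e-04,
         4.82349219e-01],
       [-1.14283558e-03, -9.52569299e-01, -3.04319608e-01,
         1.23787263e-01],
       [ 1.09568425e-03,  3.04318431e-01, -9.52569731e-01,
         3.85392927e-01],
       [ 0.00000000e+00,  0.00000000e+00,  0.00000000e+00,
         1.00000000e+00]])}
spoon 0.96 2328 327 380 69 295
utensil_box 0.78 65666 238 533 0 352
hood_edge 0.95 65998 239 533 0 352
```

View pics/c.png

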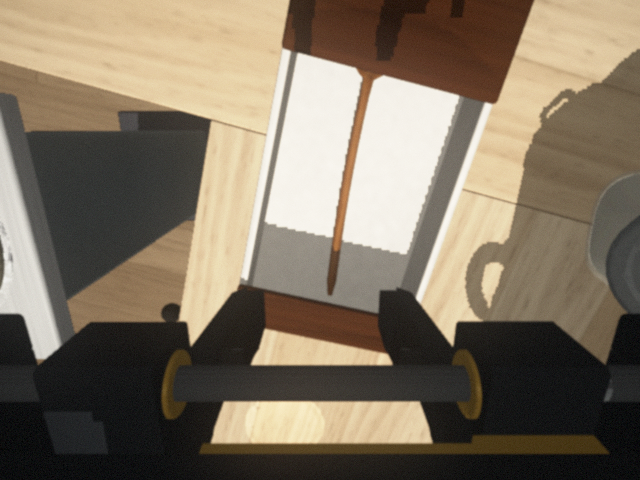

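The hood edge runs from (284,47) to (497,102), and the lip edge passes near (240,287) to (383,314). The spoon handle runs from (372,75) to (330,295), where it ends at the lip. Next I'll unproject these points.

Run:
```python
from h import *
d=np.load('c.npz');T=d['T'];fx,fy,cx,cy=d['k']
def up(u,v,z):
    r=T[:3,:3]@[(u-cx)/fx,(v-cy)/fy,1];return T[:3,3]+r*(z-T[2,3])/r[2]
H=[up(284,47,.069),up(497,102,.069)];L=[up(240,287,.069),up(383,314,.069)]
for n,p in zip(['H1','H2','L1','L2'],H+L):print(n,np.round(p,4))
h=H[1]-H[0];l=L[1]-L[0];print(np.degrees(np.arctan2(h[1],h[0])),np.degrees(np.arctan2(l[1],l[0])),np.linalg.norm(h))
p=np.load('spoon.npy');c=[]
for v in range(85,290,8):
    x=np.where(p[v])[0]
    if len(x): c.append(up(x.mean(),v,.015)[:2].tolist()+[np.ptp(x)])
c=np.array(c);k=np.polyfit(c[:,1],c[:,0],1);print('spoon x=%.4f*y+%.4f'%tuple(k),np.degrees(np.arctan(k[0])))
print('handle visible end',up(330,295,.015),'neck',up(372,75,.02))
a=d['a'][:,:,::-1];g=cv2.resize(a[0:350,200:560],None,fx=1.6,fy=1.6)
cv2.imwrite('pics/d.png',g)
```

```text
H1 [0.4528 0.1867 0.069 ]
H2 [0.6303 0.1453 0.069 ]
L1 [ 0.4023 -0.0245  0.069 ]
L2 [ 0.545  -0.0547  0.069 ]
-13.120976620706134 -11.949911198136009 0.18228945795984652
spoon x=0.1582*y+0.4990 8.99047016008685
handle visible end [ 0.49267296 -0.06023877  0.015     ] neck [0.53092232 0.17264391 0.02      ]
```

View pics/d.png

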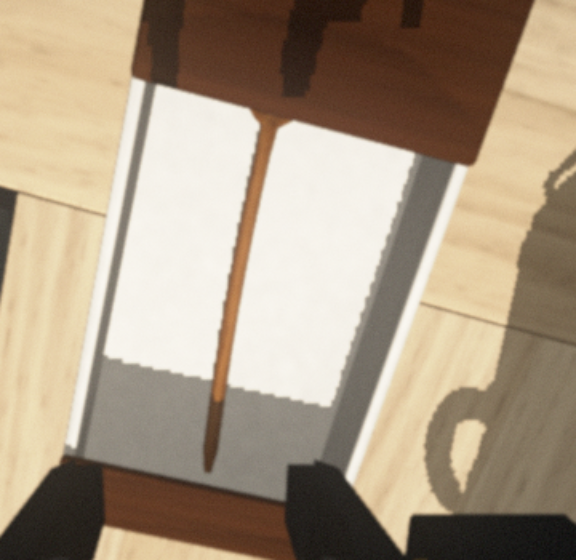

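```bash
python3 -c "
from h import *
to([.504,.033,.0265],(.988,-.156,0))"
```

```text
t 3.10 pos [0.4822 0.0415 0.2558] shift [-0.83  2.19 22.93] turn 0.150 w 0.0528 F [-0.5  0.5  0.2] yaw y [ 1.    -0.006  0.   ] j [-9. 15. 84. -0. 80. -9.]
```

Emit:
{"api": "apply_moves", "payload": {
  "deltas": [60,-0.8,2.2,4,0.1,60,-0.8,2.2,8,0.15,60,-0.8,2.2,12,0.15,60,-0.8,2.2,14,0.15,60,-0.8,2.2,14,0.15]
}}

```text
time: 3.52
position: [0.5022, 0.0335, 0.1119]
tcp_rot: [[0.156, 0.988, -0.008], [0.988, -0.156, 0.001], [0.0, -0.008, -1.0]]
contact_force: [-1.1, 0.8, 0.6]
gripper_width: 0.0526
gripper_force: 0.0
```

Run:
```python
from h import *
M=viewer.camera_model('wrist');to([.504,.033,.0265],(.988,-.156,0))
a=viewer.camera('wrist');cv2.imwrite('pics/e.png',a[...,::-1])
T=M['cam_to_world'];fx,fy,cx,cy=M['fx'],M['fy'],M['cx'],M['cy']
p=models.outline_of('wrist','spoon')[0]['pixels'];ys,xs=np.where(p);c=[]
for v in range(ys.min()+10,ys.max()-3,10):
    x=np.where(p[v])[0]
    if len(x): 
        r=T[:3,:3]@[(x.mean()-cx)/fx,(v-cy)/fy,1];q=T[:3,3]+r*(.015-T[2,3])/r[2];c.append(q)
c=np.array(c);k=np.polyfit(c[:,1],c[:,0],1);print(k,np.round(c[[0,-1]],4), np.polyval(k,.033))
```

```text
t 3.52 pos [0.5022 0.0335 0.1119] shift [-0.02  0.26  8.54] turn -0.000 w 0.0526 F [-1.1  0.8  0.6] yaw y [ 0.988 -0.156 -0.008] j [-10.  27.  94.  -0.  60.  -1.]
[0.1574585  0.49895035] [[ 0.5286  0.1741  0.015 ]
 [ 0.493  -0.0537  0.015 ]] 0.5041464760183874
```

View pics/e.png

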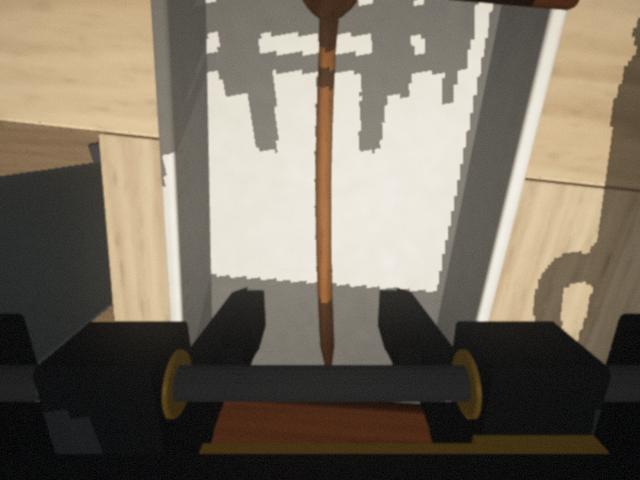

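The spoon (centre line u≈325) is lined up between the fingers and parallel to the tool. Going down now.

Emit:
{"api": "apply_moves", "payload": {
  "deltas": [60,0,0.2,2.5,0,60,0,0.2,5,0,60,0,0.2,7,0,60,0,0.2,8.4,0,60,0,0.2,8.4,0],
  "grip_force": 20
}}

```text
time: 4.03
position: [0.5064, 0.0337, 0.0317]
tcp_rot: [[0.154, 0.988, -0.0], [0.988, -0.154, 0.0], [-0.0, -0.0, -1.0]]
contact_force: [-1.1, -0.7, 0.6]
gripper_width: 0.0529
gripper_force: 0.0
```

Emit:
{"api": "apply_moves", "payload": {
  "deltas": [0,0,0,0,0,0,0,0,0,0,0,0,0,0,0,0,0,0,0,0,0,0,0,0,0]
}}

```text
time: 4.45
position: [0.5065, 0.0342, 0.0326]
tcp_rot: [[0.153, 0.988, 0.001], [0.988, -0.153, -0.0], [-0.0, 0.002, -1.0]]
contact_force: [0.6, -1.0, 0.5]
gripper_width: 0.0219
gripper_force: 0.0
```

Emit:
{"api": "apply_moves", "payload": {
  "deltas": [30,0,0,0.2,0,30,0,-0.1,0.55,0,0,0,-0.1,0.55,0,0,0,-0.1,0.55,0,0,0,-0.1,0.55,0],
  "grip_force": 20
}}

```text
time: 4.87
position: [0.5051, 0.0344, 0.0261]
tcp_rot: [[0.153, 0.988, -0.0], [0.988, -0.153, 0.0], [0.0, -0.0, -1.0]]
contact_force: [-0.2, 0.5, 0.0]
gripper_width: 0.0209
gripper_force: 19.9
```

Emit:
{"api": "apply_moves", "payload": {
  "deltas": [0,0,0,0,0,0,0,0,0,0,0,0,0,0,0,0,0,0,0,0]
}}

```text
time: 5.2
position: [0.5052, 0.0344, 0.0263]
tcp_rot: [[0.153, 0.988, 0.0], [0.988, -0.153, 0.0], [0.0, 0.0, -1.0]]
contact_force: [-0.3, 0.5, -0.8]
gripper_width: 0.0211
gripper_force: 19.9
```

Emit:
{"api": "apply_moves", "payload": {
  "deltas": [0,0.8,0,0,0,0,1.6,0,0,0,0,2.4,0,0,0,0,3.3,0,0,0,0,3.3,0,0,0]
}}

```text
time: 5.62
position: [0.5103, 0.0688, 0.0263]
tcp_rot: [[0.152, 0.988, 0.0], [0.988, -0.152, 0.0], [0.0, 0.0, -1.0]]
contact_force: [0.4, 0.7, -0.2]
gripper_width: 0.0208
gripper_force: 19.9
```

Emit:
{"api": "apply_moves", "payload": {
  "deltas": [0,0,0,0,0,0,0,0,-0.2,0,0,0,0,-0.5,0,0,0,0,-0.8,0,0,0,0,-1,0],
  "grip_force": 4
}}

```text
time: 6.03
position: [0.5104, 0.0667, 0.0368]
tcp_rot: [[0.154, 0.988, 0.001], [0.988, -0.154, -0.0], [-0.0, 0.001, -1.0]]
contact_force: [0.1, -0.1, -0.3]
gripper_width: 0.022
gripper_force: 4.0
```

Run:
```python
from h import *
to([.504,.033,.0265],(.988,-.156,0))
a=viewer.camera('wrist');b=viewer.camera('scene')
g=np.hstack([cv2.resize(a,(400,300)),cv2.resize(b[130:360,220:420],(300,345))[:300]])
cv2.imwrite('pics/f.png',g[...,::-1])
```

```text
t 6.03 pos [0.5104 0.0667 0.0368] shift [-3.43 -0.11  1.03] turn 0.002 w 0.0220 F [ 0.1 -0.1 -0.3] yaw y [ 0.988 -0.154  0.001] j [-6. 34. 96. -0. 50.  3.]
```

View pics/f.png

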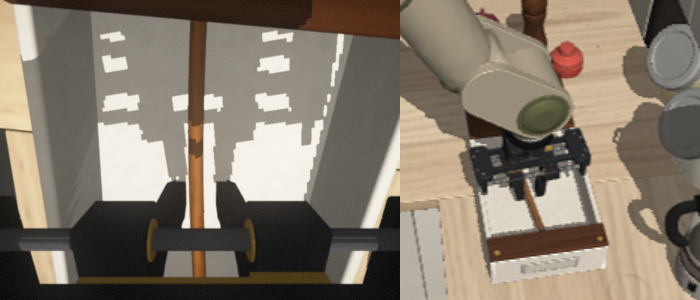

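Emit:
{"api": "apply_moves", "payload": {
  "deltas": [0,0,0,-0.4,0,0,0,0,-0.8,0,0,0,0,-1.2,0,0,0,0,-1.6,0,0,0,0,-2,0],
  "grip_force": 3
}}

```text
time: 6.55
position: [0.5103, 0.067, 0.0568]
tcp_rot: [[0.153, 0.988, 0.0], [0.988, -0.153, -0.0], [-0.0, 0.0, -1.0]]
contact_force: [0.4, 0.0, -0.6]
gripper_width: 0.0221
gripper_force: 3.0
```

Run:
```python
from h import *
to([.504,.033,.0265],(.988,-.156,0))
a=viewer.camera('wrist');b=viewer.camera('scene')
g=np.hstack([cv2.resize(a,(400,300)),cv2.resize(b[190:290,260:360],(400,400))[:300]])
cv2.imwrite('pics/g.png',g[...,::-1])
```

```text
t 6.55 pos [0.5103 0.067  0.0568] shift [-3.46 -0.1   3.03] turn 0.003 w 0.0221 F [ 0.4  0.  -0.6] yaw y [ 0.988 -0.153  0.   ] j [-6. 32. 95. -0. 52.  3.]
```

View pics/g.png

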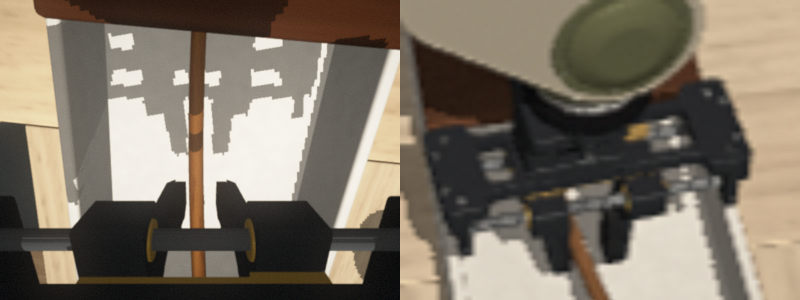

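```bash
cat >> h.py <<'E'
def tilt(cam='scene'):
    "spoon centreline pixels of cam intersected with the vertical plane through the grip: (along from TCP, z) mm and tilt"
    s=observe();M=viewer.camera_model(cam);viewer.camera(cam)
    o=models.outline_of(cam,'spoon')
    if not o: print('none');return
    p=o[0]['pixels'];ys,xs=np.where(p);T=M['cam_to_world']
    n=s['tcp_rot'][:,1];ax=s['tcp_rot'][:,0];c=[]
    for v in range(ys.min(),ys.max()+1):
        x=np.where(p[v])[0]
        if not len(x): continue
        r=T[:3,:3]@[(x.mean()-M['cx'])/M['fx'],(v-M['cy'])/M['fy'],1]
        q=T[:3,3]+r*(n@(s['position']-T[:3,3]))/(n@r);c.append([(q-s['position'])@ax*1000,q[2]*1000])
    c=np.array(c);k=np.polyfit(c[:,0],c[:,1],1)
    print(o[0]['score'],'rows',ys.min(),ys.max(),np.round(c[::max(1,len(c)//8)],0).tolist(),np.round(c[-1]),'slope deg',np.degrees(np.arctan(k[0])))
E
python3 -c "
from h import *
tilt()
tilt('top')"
```

```text
0.55 rows 248 279 [[25.0, 32.0], [15.0, 28.0], [-0.0, 30.0], [-20.0, 38.0], [-30.0, 34.0], [-50.0, 42.0], [-68.0, 50.0], [-82.0, 52.0]] [-92.  52.] slope deg -13.181422414746864
0.56 rows 239 245 [[-87.0, 69.0], [-79.0, 65.0], [-71.0, 62.0], [-65.0, 58.0], [-58.0, 53.0], [-52.0, 49.0], [-49.0, 44.0]] [-49.  44.] slope deg -31.874701015334868
```

The spoon is pivoting in the fingers as I wanted, with the handle up. I'll lift further.

Emit:
{"api": "apply_moves", "payload": {
  "deltas": [0,0,0,-0.4,0,0,0,0,-0.8,0,0,0,0,-1.3,0,0,0,0,-1.8,0,0,0,0,-2.3,0],
  "grip_force": 3
}}

```text
time: 7.27
position: [0.5103, 0.067, 0.0799]
tcp_rot: [[0.153, 0.988, 0.0], [0.988, -0.153, 0.0], [0.0, 0.0, -1.0]]
contact_force: [0.8, 0.1, 0.8]
gripper_width: 0.0219
gripper_force: 3.0
```

Run:
```python
from h import *
tilt()
to([.504,.033,.0265],(.988,-.156,0))
b=viewer.camera('scene');a=viewer.camera('top')
g=np.hstack([cv2.resize(a[190:290,270:370],(400,400)),cv2.resize(b[200:300,260:360],(400,400))])
cv2.imwrite('pics/i.png',g[...,::-1])
```

```text
0.47 rows 158 180 [[-161.0, 489.0], [-159.0, 483.0], [-163.0, 481.0], [-171.0, 484.0], [-175.0, 482.0], [-181.0, 483.0], [-184.0, 481.0], [-187.0, 480.0], [-190.0, 478.0], [-194.0, 476.0], [-192.0, 470.0], [-190.0, 464.0]] [-190.  464.] slope deg 17.404682511457306
t 7.37 pos [0.5106 0.067  0.0802] shift [-3.46 -0.14  5.37] turn 0.003 w 0.0221 F [-0.2 -0.1 -0.6] yaw y [ 0.988 -0.153  0.002] j [-6. 30. 94. -0. 56.  3.]
```

View pics/i.png

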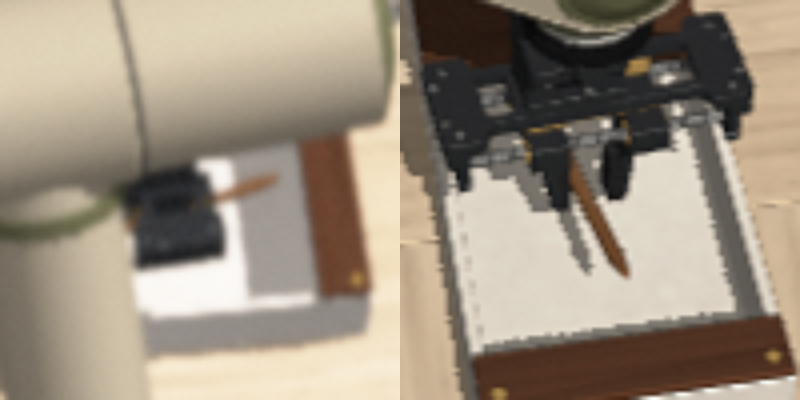

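The handle end is clear of the lip in both views: scene about (317,269), top about (339.5,235). I'll triangulate its height.

```bash
cat >> h.py <<'E'
def tri(obs):
    A=np.zeros((3,3));b=np.zeros(3)
    for c,u,v in obs:
        M=viewer.camera_model(c);T=M['cam_to_world'];r=T[:3,:3]@[(u-M['cx'])/M['fx'],(v-M['cy'])/M['fy'],1];r/=np.linalg.norm(r)
        P=np.eye(3)-np.outer(r,r);A+=P;b+=P@T[:3,3]
    q=np.linalg.solve(A,b);s=observe();print('pt',np.round(q,4),'rel tool',np.round(s['tcp_rot'].T@(q-s['position']),4))
E
python3 -c "
from h import *
tri([('scene',316.8,269),('top',339.5,235)])"
```

```text
pt [ 0.4966 -0.0245  0.0913] rel tool [-0.0925  0.0005 -0.0118]
```

Emit:
{"api": "apply_moves", "payload": {
  "deltas": [0,0,0,0,0,0,0,0,0,0,0,-1,0,-0.25,0,0,-2,0,-0.55,0,0,-3,0,-0.8,0],
  "grip_force": 40
}}

```text
time: 7.88
position: [0.5055, 0.0363, 0.0875]
tcp_rot: [[0.153, 0.988, -0.0], [0.988, -0.153, -0.0], [-0.0, 0.0, -1.0]]
contact_force: [0.2, 0.4, -0.4]
gripper_width: 0.0204
gripper_force: 39.9
```

Emit:
{"api": "apply_moves", "payload": {
  "deltas": [0,-1,0,-0.25,0,0,-2,0,-0.55,0,0,-3,0,-0.8,0,0,-4,0,-1.05,0,0,-5,0,-1.3,0]
}}

```text
time: 8.3
position: [0.4977, -0.0132, 0.1005]
tcp_rot: [[0.154, 0.988, 0.0], [0.988, -0.154, -0.0], [-0.0, 0.0, -1.0]]
contact_force: [-0.3, -0.7, -0.4]
gripper_width: 0.0204
gripper_force: 39.9
```

Emit:
{"api": "apply_moves", "payload": {
  "deltas": [0,-1,0,-0.25,0,0,-2,0,-0.55,0,0,-3,0,-0.8,0,0,-4,0,-1.05,0,0,-5,0,-1.3,0]
}}

```text
time: 8.72
position: [0.4901, -0.0624, 0.1135]
tcp_rot: [[0.153, 0.988, 0.0], [0.988, -0.153, 0.0], [0.0, 0.0, -1.0]]
contact_force: [0.5, 0.7, 0.3]
gripper_width: 0.0203
gripper_force: 39.9
```

Run:
```python
from h import *
to([.504,.033,.0265],(.988,-.156,0))
b=viewer.camera('scene');a=viewer.camera('wrist')
g=np.hstack([cv2.resize(a,(400,300)),cv2.resize(b[180:330,240:440],(400,300))])
cv2.imwrite('pics/j.png',g[...,::-1])
```

```text
t 8.72 pos [ 0.4901 -0.0624  0.1135] shift [ 9.64 -0.09  8.7 ] turn 0.003 w 0.0203 F [0.5 0.7 0.3] yaw y [ 0.988 -0.153  0.   ] j [-21.  26.  95.   0.  59. -12.]
```

View pics/j.png

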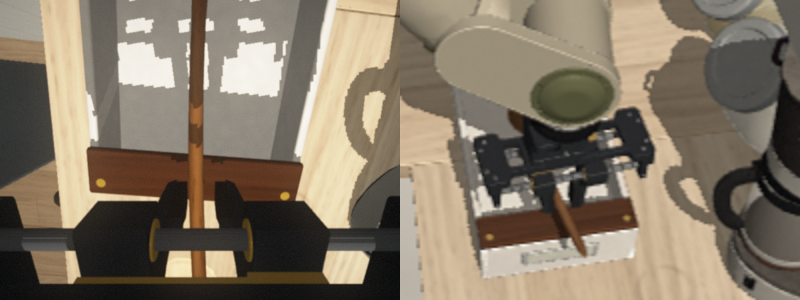

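The handle is now over the lip and the bowl is showing in front of the hood at crop (515,120). I'll pull back a little more and then lift.

Emit:
{"api": "apply_moves", "payload": {
  "deltas": [0,-0.8,0,-0.2,0,0,-1.5,0,-1,0,0,-1.5,0,-2.5,0,0,-1.5,0,-4.5,0,0,-1.5,0,-6.5,0],
  "grip_force": 50
}}

```text
time: 9.23
position: [0.4878, -0.0765, 0.1794]
tcp_rot: [[0.153, 0.988, -0.001], [0.988, -0.153, 0.0], [0.0, -0.001, -1.0]]
contact_force: [0.5, 0.4, -0.3]
gripper_width: 0.0201
gripper_force: 49.8
```

Emit:
{"api": "apply_moves", "payload": {
  "deltas": [0,0,0,-2,0,0,0,0,-4,0,0,0,0,-5,0,0,0,0,-5,0]
}}

```text
time: 9.57
position: [0.4886, -0.0767, 0.2309]
tcp_rot: [[0.153, 0.988, 0.004], [0.988, -0.153, -0.002], [-0.001, 0.005, -1.0]]
contact_force: [-0.5, 0.6, -0.4]
gripper_width: 0.0202
gripper_force: 49.8
```

Run:
```python
from h import *
to([.504,.033,.0265],(.988,-.156,0))
b=viewer.camera('scene');a=viewer.camera('top')
g=np.hstack([cv2.resize(a[180:330,220:420],(400,300)),cv2.resize(b[180:330,240:440],(400,300))])
cv2.imwrite('pics/k.png',g[...,::-1])
```

```text
t 9.57 pos [ 0.4886 -0.0767  0.2309] shift [11.1  -0.25 20.42] turn 0.003 w 0.0202 F [-0.5  0.6 -0.4] yaw y [ 0.988 -0.153  0.005] j [-23.  17.  86.   0.  77. -14.]
```

View pics/k.png

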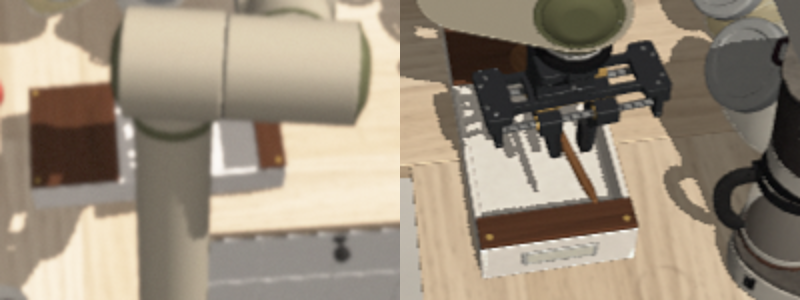

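The spoon is out and held handle-up. I'll level it by resting the bowl on top of the hood and letting it pivot in a light grip.

Emit:
{"api": "apply_moves", "payload": {
  "deltas": [0,2.5,0,0,0,0,5,0,0.5,0,0,7.5,0,2,0,0,9,0,4.5,0,0,9,0,6.5,0]
}}

```text
time: 10.08
position: [0.5011, 0.0151, 0.1612]
tcp_rot: [[0.151, 0.989, -0.002], [0.989, -0.151, 0.001], [0.001, -0.002, -1.0]]
contact_force: [0.5, 0.2, -0.9]
gripper_width: 0.0198
gripper_force: 49.8
```

Run:
```python
from h import *
tilt()
to([.504,.033,.145],(.988,-.156,0))
```

```text
0.77 rows 197 265 [[223.0, 77.0], [230.0, 55.0], [231.0, 38.0], [13.0, 138.0], [-1.0, 139.0], [-14.0, 140.0], [-35.0, 150.0], [-52.0, 156.0], [-68.0, 161.0], [-81.0, 162.0]] [-84. 163.] slope deg -19.950849632071854
t 10.18 pos [0.5    0.0135 0.1599] shift [1.99 0.11 1.49] turn 0.004 w 0.0201 F [ 0.5 -0.2 -0.5] yaw y [ 0.988 -0.152 -0.008] j [-12.  23.  91.  -0.  67.  -3.]
```

Emit:
{"api": "apply_moves", "payload": {
  "deltas": [0,0,0,0.6,0,0,0,0,1.2,0,0,0,0,1.2,0]
}}

```text
time: 10.43
position: [0.5017, 0.0122, 0.1509]
tcp_rot: [[0.154, 0.988, -0.0], [0.988, -0.154, 0.0], [-0.0, -0.001, -1.0]]
contact_force: [-0.6, 0.7, -0.8]
gripper_width: 0.0198
gripper_force: 49.8
```

Emit:
{"api": "apply_moves", "payload": {
  "deltas": [0,0,0,0.3,0,0,0,0,0.9,0,0,0,0,1.5,0,0,0,0,2,0,0,0,0,2.5,0],
  "grip_force": 4
}}

```text
time: 10.85
position: [0.5018, 0.0126, 0.1257]
tcp_rot: [[0.154, 0.988, -0.0], [0.988, -0.154, 0.0], [0.0, -0.0, -1.0]]
contact_force: [-0.1, -0.5, -0.9]
gripper_width: 0.0221
gripper_force: 4.0
```

Run:
```python
from h import *
tilt()
to([.504,.033,.092],(.988,-.156,0))
```

```text
0.5 rows 206 275 [[236.0, 31.0], [243.0, 8.0], [225.0, 10.0], [17.0, 102.0], [8.0, 98.0], [-15.0, 110.0], [-28.0, 111.0], [-42.0, 113.0], [-59.0, 119.0], [-75.0, 125.0]] [-83. 128.] slope deg -20.086556632527294
t 10.95 pos [0.5014 0.0127 0.1254] shift [ 2.04 -0.05  3.34] turn 0.003 w 0.0221 F [ 0.8  1.  -0.3] yaw y [ 0.988 -0.153 -0.002] j [-12.  25.  93.   0.  62.  -3.]
```

Emit:
{"api": "apply_moves", "payload": {
  "deltas": [0,0,0,0.5,0,0,0,0,1,0,0,0,0,1.5,0,0,0,0,2,0,0,0,0,2.4,0]
}}

```text
time: 11.37
position: [0.5017, 0.0127, 0.1016]
tcp_rot: [[0.153, 0.988, -0.0], [0.988, -0.153, 0.0], [0.0, -0.0, -1.0]]
contact_force: [-0.2, -0.3, 0.1]
gripper_width: 0.0219
gripper_force: 4.0
```

Run:
```python
from h import *
tilt()
to([.504,.033,.092],(.988,-.156,0))
```

```text
0.58 rows 213 288 [[250.0, -11.0], [25.0, 81.0], [15.0, 74.0], [5.0, 66.0], [-18.0, 75.0], [-36.0, 79.0], [-58.0, 87.0], [-71.0, 85.0], [-92.0, 94.0]] [-96.  95.] slope deg -16.616765814745797
t 11.47 pos [0.5015 0.0127 0.1015] shift [ 2.04 -0.06  0.95] turn 0.003 w 0.0218 F [0.1 0.8 0.3] yaw y [ 0.988 -0.153 -0.001] j [-12.  27.  95.   0.  58.  -3.]
```

Emit:
{"api": "apply_moves", "payload": {
  "deltas": [0,0,0,0.4,0,0,0,0,0.8,0,0,0,0,1.2,0,0,0,0,1.5,0,0,0,0,1.5,0],
  "grip_force": 4
}}

```text
time: 11.88
position: [0.5024, 0.0125, 0.0872]
tcp_rot: [[0.154, 0.988, 0.001], [0.988, -0.154, -0.0], [-0.0, 0.001, -1.0]]
contact_force: [1.0, -0.8, 0.4]
gripper_width: 0.0216
gripper_force: 4.0
```

Run:
```python
from h import *
tilt()
to([.504,.033,.085],(.988,-.156,0))
```

```text
0.73 rows 257 292 [[23.0, 65.0], [17.0, 55.0], [-2.0, 63.0], [-11.0, 59.0], [-25.0, 61.0], [-39.0, 63.0], [-52.0, 64.0], [-66.0, 66.0], [-79.0, 68.0]] [-88.  68.] slope deg -5.191000012227473
t 11.98 pos [0.5017 0.0127 0.0872] shift [ 2.04 -0.09  0.22] turn 0.003 w 0.0218 F [0.2 0.  0.5] yaw y [ 0.988 -0.153 -0.   ] j [-12.  28.  96.   0.  56.  -3.]
```

Emit:
{"api": "apply_moves", "payload": {
  "deltas": [0,0,0,0.3,0,0,0,0,0.6,0,0,0,0,0.6,0,0,0,0,0.6,0],
  "grip_force": 3
}}

```text
time: 12.32
position: [0.5015, 0.0127, 0.0809]
tcp_rot: [[0.153, 0.988, -0.001], [0.988, -0.153, 0.0], [0.0, -0.001, -1.0]]
contact_force: [0.2, -0.6, 0.2]
gripper_width: 0.0218
gripper_force: 3.0
```

Run:
```python
from h import *
tilt();tilt()
to([.504,.033,.085],(.988,-.156,0))
```

```text
0.58 rows 257 289 [[19.0, 69.0], [14.0, 60.0], [-0.0, 62.0], [-10.0, 58.0], [-24.0, 60.0], [-38.0, 62.0], [-51.0, 63.0], [-65.0, 65.0], [-82.0, 72.0]] [-82.  72.] slope deg -5.561700392135278
0.68 rows 259 292 [[20.0, 61.0], [5.0, 62.0], [-5.0, 59.0], [-19.0, 61.0], [-33.0, 62.0], [-46.0, 64.0], [-60.0, 66.0], [-77.0, 73.0], [-89.0, 75.0]] [-90.  71.] slope deg -6.96814898130282
t 12.52 pos [0.5018 0.0127 0.0811] shift [ 2.04 -0.09 -0.39] turn 0.003 w 0.0221 F [-0.2 -0.2 -0.3] yaw y [ 0.988 -0.153 -0.   ] j [-12.  29.  96.   0.  55.  -3.]
```

The spoon stopped moving down with the tool, so it is lying across the hood and lip, level. I'll regrip closer to the centre of mass.

Emit:
{"api": "apply_moves", "payload": {
  "deltas": [50,0,0,0,0,50,0,0,0,0,50,0,0,0,0,50,0,0,0,0]
}}

```text
time: 12.85
position: [0.5018, 0.0127, 0.0813]
tcp_rot: [[0.153, 0.988, 0.0], [0.988, -0.153, 0.0], [0.0, 0.0, -1.0]]
contact_force: [0.4, 0.3, -0.6]
gripper_width: 0.0439
gripper_force: 0.0
```

Run:
```python
from h import *
tilt()
print([ (r['location'],r['score']) for r in models.spot_in('scene','spoon')[:2]])
viewer.camera('wrist');print([ (r['location'],r['score']) for r in models.spot_in('wrist','spoon')[:2]])
to([.504,.033,.081],(.988,-.156,0))
tilt('wrist')
```

```text
0.62 rows 248 293 [[55.0, 62.0], [30.0, 60.0], [15.0, 58.0], [0.0, 56.0], [-18.0, 60.0], [-37.0, 64.0], [-55.0, 67.0], [-72.0, 71.0], [-85.0, 69.0]] [-90.  67.] slope deg -6.544729311114934
[([0.4935, -0.0193, 0.0792], 0.52)]
[([0.5108, 0.0713, 0.0817], 0.7), ([0.6753, -0.1518, 0.0049], 0.47)]
t 13.10 pos [0.5018 0.0126 0.0812] shift [ 2.05 -0.09  0.02] turn 0.003 w 0.0442 F [ 0.3  0.1 -0.7] yaw y [ 0.988 -0.153  0.   ] j [-12.  29.  96.   0.  55.  -3.]
0.67 rows 0 443 [[82.0, 204.0], [80.0, 206.0], [80.0, 206.0], [79.0, 207.0], [79.0, 207.0], [78.0, 207.0], [77.0, 207.0], [75.0, 205.0]] [ 97. 227.] slope deg 40.72594354678095
```

Emit:
{"api": "apply_moves", "payload": {
  "deltas": [56,1.5,0,0,0,56,3,0,0,0,56,4.5,0,0,0,56,6,0,0,0,56,7.5,0,0,0],
  "grip_force": 25
}}

```text
time: 13.62
position: [0.5133, 0.0875, 0.0813]
tcp_rot: [[0.153, 0.988, -0.0], [0.988, -0.153, 0.0], [0.0, -0.0, -1.0]]
contact_force: [0.4, 0.3, -0.5]
gripper_width: 0.0495
gripper_force: 0.0
```

Emit:
{"api": "apply_moves", "payload": {
  "deltas": [0,0,0,0,0,0,0,0,0,0,0,0,0,0,0,0,0,0,0,0,0,0,0,0,0]
}}

```text
time: 14.03
position: [0.5132, 0.0861, 0.0812]
tcp_rot: [[0.154, 0.988, -0.0], [0.988, -0.154, -0.0], [-0.0, -0.0, -1.0]]
contact_force: [-0.1, -0.3, -0.3]
gripper_width: 0.0317
gripper_force: 24.9
```

Emit:
{"api": "apply_moves", "payload": {
  "deltas": [0,0,0,0,0,0,0,0,0,0,0,0,0,0,0],
  "grip_force": 35
}}

```text
time: 14.28
position: [0.5133, 0.0865, 0.0813]
tcp_rot: [[0.154, 0.988, 0.0], [0.988, -0.154, 0.0], [0.0, 0.0, -1.0]]
contact_force: [0.8, -0.5, -0.2]
gripper_width: 0.0313
gripper_force: 34.9
```

Emit:
{"api": "apply_moves", "payload": {
  "deltas": [0,0,0,-0.5,0,0,0,0,-1.5,0,0,0,0,-3,0,0,0,0,-5,0,0,0,0,-7,0]
}}

```text
time: 14.7
position: [0.5131, 0.0868, 0.1522]
tcp_rot: [[0.153, 0.988, -0.001], [0.988, -0.153, 0.0], [-0.0, -0.001, -1.0]]
contact_force: [0.3, -0.2, 0.1]
gripper_width: 0.0309
gripper_force: 34.9
```

Emit:
{"api": "apply_moves", "payload": {
  "deltas": [0,0,0,-2,0,0,0,0,-4,0,0,0,0,-6.5,0,0,0,0,-9,0,0,0,0,-11,0]
}}

```text
time: 15.12
position: [0.5132, 0.0868, 0.2636]
tcp_rot: [[0.153, 0.988, 0.002], [0.988, -0.153, -0.0], [0.0, 0.002, -1.0]]
contact_force: [0.4, -0.2, 0.1]
gripper_width: 0.031
gripper_force: 34.9
```

Emit:
{"api": "apply_moves", "payload": {
  "deltas": [0,0,0,0,0,0,0,0,0,0,0,0,0,0,0,0,0,0,0,0,0,0,0,0,0]
}}

```text
time: 15.53
position: [0.513, 0.0868, 0.2602]
tcp_rot: [[0.153, 0.988, -0.002], [0.988, -0.153, 0.0], [-0.0, -0.002, -1.0]]
contact_force: [-0.8, 0.0, -0.5]
gripper_width: 0.0311
gripper_force: 34.9
```

Run:
```python
from h import *
tilt();tilt('top')
for c in ('scene','top','wrist'):
    viewer.camera(c);print(c,[(np.round(r['location'],3),round(r['score'],2)) for r in models.spot_in(c,'spoon')[:2]])
to([.504,.033,.081],(.988,-.156,0))
```

```text
0.56 rows 168 243 [[64.0, 254.0], [35.0, 239.0], [7.0, 240.0], [-16.0, 237.0], [-43.0, 238.0], [-69.0, 238.0], [-94.0, 239.0], [-126.0, 248.0], [-150.0, 248.0]] [-172.  255.] slope deg -2.300072603193696
0.57 rows 207 218 [[94.0, 293.0], [93.0, 288.0], [94.0, 283.0], [95.0, 278.0], [85.0, 271.0], [92.0, 268.0], [97.0, 264.0], [104.0, 261.0], [110.0, 257.0], [115.0, 254.0], [119.0, 250.0], [124.0, 246.0]] [124. 246.] slope deg -44.33211091718823
scene [(array([0.498, 0.017, 0.257]), 0.57)]
top [(array([0.532, 0.184, 0.261]), 0.77)]
wrist [(array([0.526, 0.172, 0.259]), 0.65)]
t 16.03 pos [0.5133 0.0868 0.2613] shift [-5.46 -0.1  18.03] turn 0.003 w 0.0310 F [ 0.1 -0.2 -0.2] yaw y [ 0.988 -0.153  0.   ] j [-3. 19. 78.  0. 83.  5.]
```

The spoon is level: z≈0.26 near both the bowl and the handle. It sits over 20 cm above the worktop, and nothing else has been touched.

```bash
python3 -c "
from h import *
print(np.abs(observe()['dq']).max(),observe()['gripper_width']);print(ctrl.job_done())"
```

```text
0.0426968765513851 0.0309659587929983
the job is handed in; nothing more can be done
None
```

I worked the spoon out of the box handle first and handed the job in after about 16 s of robot time; the arm is holding it still and roughly level, about 25 cm above the worktop and clear of everything.

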